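Check a printer belt tensioner's travel against a rule

TASK

A belt drive out of an office printer lies on the bench: lay the aluminium rule on the bench with its scale edge flush along the drive's front edge, where the tensioner's orange nose will come out over the scale, and let go of the rule. Then swing the spring-loaded tensioner arm, the grey one with the green finger lug, all the way round to its stop, and finish while still holding it there so that I can read its travel off the rule. Leave the rule lying flush, and leave the mainboard, screwdriver and loose gear where they are.

Things in the scene. Friction and masses are not known exactly. Their poses are not given: they have to be found in the camera images.
- drive: Belt drive of a printer, lying belt side up and heavy enough not to shift: steel chassis 200 mm (own x) by 280 mm (own y), its sides upright from the bench to its flat top 26 mm above the bench. Origin: centre of its underside. The front edge is the upright 280 mm face at own x = -100 mm, the one that looks to the robot. Pulleys and the two rubber stop posts on top reach no higher than 55 mm above the bench.
- tensioner (a joint): Angle of the tensioner arm about its upright pivot. 0 = sprung back on its rest stop, pointing 1.3 rad short of its stop direction, towards the drive's own +y; grows counter-clockwise seen from above; 1.3 rad = against its stop, pointing along the drive's own -x, square to the front edge. The spring returns it if let go: at the lug about 3 N at rest, 7 N at the stop.
- nose (a point): Orange tip of the tensioner, a grey stamped arm 18 mm wide whose top is 51 mm above the bench (pivot cap to 57 mm). The tip is 115 mm from the pivot axis and about 32 mm above the bench. Over the chassis at rest; at the stop 12 mm out beyond the front edge.
- lug (a point): Middle of the green finger lug: an upright round plastic post 14 mm in diameter and 26 mm tall, standing on the arm (from 51 to 77 mm above the bench), 85 mm from the pivot axis. Moves with the arm. All round it is free above the arm's top.
- pivot (a point): Pivot axis of the tensioner, at arm height (49 mm above the bench); fixed on the drive at own x = 3 mm, y = -20 mm. Its axes are the drive's.
- edge_mid (a point): Foot of the drive's front edge, on the bench, at the place where the nose comes out when the arm is at its stop. Its axes are the drive's: own x points square into the drive, own y along the edge.
- rule_grip (a point): Centre of the rule's red grip rib, 14 mm above the rule's underside; axes as the rule's. The rib runs along the whole length, 12 mm wide, from 5 to 23 mm above the underside.
- scale_a (a point): Lower corner of the rule's scale edge at its own -x end (-110, +38 mm from the rib's middle).
- scale_b (a point): Lower corner of the rule's scale edge at its own +x end (+110, +38 mm from the rib's middle).
- rule: Loose aluminium rule, 220 mm long (own x), 60 mm wide, 5 mm thick, about 240 g, with a red grip rib. Origin on its underside, under the middle of the rib. The scale edge, with dark ticks, is at own y = +38 mm, the plain back edge at own y = -22 mm. Laid right, own +y points into the drive.
- mainboard_corner (a point): Bystander: corner, towards own -x and +y, of a loose blue computer mainboard, 190 mm (own x) by 220 mm (own y) with a black fan, 50 mm tall; the board lies from this corner 190 mm along own +x and 220 mm along own -y
- screwdriver: Bystander: screwdriver 211 mm long along own x with a purple six-sided handle, lying loose, 27 mm tall. Origin under its middle.
- gear: Bystander: loose white gear, 62 mm across, 20 mm tall. Origin: centre of its underside.
Things that resemble listed ones, but are neither listed nor needed, are in the scene too. Of the things like the rule, leave any that is brown; of the rest the larger one is meant.

How it is judged (in metres and radians):
On the way, in this order (a step that is already met when the one before it is completed fails the run):
1. the rule lies on the bench, flush along the drive's front edge and let go, with the tensioner still sprung back (x of scale_a in the frame of drive between -0.1025 and -0.098 m and x of scale_b in the frame of drive between -0.1025 and -0.098 m and y of rule_grip in the frame of drive between -0.11 and 0.07 m and height (world z) of rule_grip below 0.017 m and angle between rule_grip's own z axis and vertical below 0.03 rad and contact force between the fingers and rule below 0.2 N and value of joint tensioner below 0.15 rad), for 0.2 s.
2. the tensioner is wound to its stop (value of joint tensioner above 1.25 rad), for 0.2 s.
At the end, for the whole second after the job is handed in: Tensioner still, within 0.05 rad of its stop, held there by the fingers (over 1.5 N) and nothing loose; rule flat on the bench, untouched, both ends of its scale edge within 2.5 mm of the front edge (not over 2 mm past it), its middle within 90 mm of where the nose comes out (value of joint tensioner above 1.25 rad and velocity of joint tensioner between -0.1 and 0.1 rad/s and contact force between the fingers and tensioner above 1.5 N and contact force between each of rule, screwdriver, gear and tensioner below 0.1 N and x of scale_a in the frame of drive between -0.1025 and -0.098 m and x of scale_b in the frame of drive between -0.1025 and -0.098 m and y of rule_grip in the frame of drive between -0.11 and 0.07 m and height (world z) of rule_grip below 0.017 m and angle between rule_grip's own z axis and vertical below 0.03 rad and contact force between the fingers and rule below 0.2 N and linear speed of rule below 0.01 m/s); the arm keeps its last pose, push and grip.
It fails at once if the screwdriver is shifted by more than 20 mm (distance of screwdriver from where it was at the start of the episode above 0.02 m).
It fails at once if the loose gear is shifted by more than 20 mm (distance of gear from where it was at the start of the episode above 0.02 m).
It fails at once if the mainboard is shifted by more than 20 mm (distance of mainboard_corner from where it was at the start of the episode above 0.02 m).
It also fails if it takes over 72 s, if anything falls off the work surface, if the arm or the gripper's body presses on something with over 40 N, if the wrist force passes 120 N, or if a joint passes its speed limit or range.

ROBOT

A 7-joint arm with a two-finger parallel gripper is mounted at the origin on the work surface. World frame = base frame: x ahead of the robot, y to its left, z up, the work surface at z = 0. Lengths are in m, angles in degrees, forces in N, time in s.
With the tool pointing down it reaches from about 0.35 to 0.9 m from the base axis. Payload 8.1 kg.
Tool frame: the origin (TCP) lies at the very end of the fingers, on their centre line; the grasp point (between the pads) lies 19 mm behind it; z points along the fingers, y is the line along which they close (so a half turn about z gives the same grasp; the last joint's range is limited). The gripper opens to 85 mm and grips with 20 to 120 N. Pads are 22 mm wide; open, the fingers measure 114 mm over their backs; the gripper's body (76 mm by 85 mm) begins 54 mm behind the grasp point. The pads swing forward as they close: fully open they stand 13 mm farther back than shut.
Start: joints at [70.841, 24.895, 1.432, 90.138, -0.665, 64.973, -4.303], TCP at [0.144, -0.608, 0.231] pointing down, gripper open.
Joint ranges: [-149.89, 149.89], [-25.12, 119.58], [-72.63, 75.52], [4.76, 147.25], [-75.54, 255.54], [6.69, 114.76], [-157.13, 157.13]. Speed limits (degrees/s): [127.2, 127.2, 172.46, 172.46, 180, 180, 180].

INTERFACE

Orientations are given as a 3x3 rotation matrix whose columns are the frame's x, y, z axes.
In Python, from bench import bot gives the robot as it stands. The module is installed in compiled form; this text tells all that it offers.
- The arm moves only by the tool step_arm, never from a script. Its argument "plan" is a list of rows, each an object with "claw": the opening, from 0 (shut) to 1 (fully open); "translation": the shift along the tool's x, y, z in cm, a list of three; "yaw": the turn about the tool's z in degrees. In form: [{"claw": claw, "translation": [dx, dy, dz], "yaw": yaw}, ...]. A call has 1 to 20 rows; each row shifts and turns the commanded pose from where the row before left it, along the tool's axes as they then stand; what a row does not reach is not made up. A row lasts 1/12 s, in which the tool goes at most 41.7 mm and 7.16 degrees, less where a joint would pass 70% of its speed; a pose out of reach is approached as far as the arm can. A call is refused whole if a number of a shift passes 4.17 or a number of a turn 7.16, either way. A call with a gripper value outside its range is refused whole. The fingers move at their own pace and stop on an object; "newtons" is the grip in N (left out, the last holds). Time passes only in rows, so rows that do not move let the fingers close. It gives the time, the measured TCP pose, the force, the opening and the grip force at its end, in the units of the state.
- bot.observe(): the state, without advancing time (a new reading comes with each control period).
- bot.capture(name): name is "scene" or "top" or "wrist"; returns a dict with "img" (480x640x3 uint8, blue, green, red), "camera_matrix" (3x3 intrinsics, pixels), "rvec" (rotation vector, rad) and "tvec" (3), from world to camera coordinates, as OpenCV has them. Camera axes: x right, y down, z forward; pixel columns grow to the right and rows downward; lengths in m; the calibration is good to about 2 mm. A picture is of the moment at which its call begins. There is no depth.
- bot.sign_off(): hands the job in; it is judged then, once.
The state is a dict: "time": time; "q": joint angles; "qd": joint speeds; "joint_efforts": joint torques, N m; "tool_pos": TCP position; "tcp_rot": TCP orientation; "wrist_force": force on the tool from outside, world axes, zero at the start; "ft_torque": the same for the moment, N m; "finger_gap": finger opening in m; "finger_force": force on a finger pad.
Only numpy, scipy, OpenCV 4.12 (cv2) and the standard library are available. Lean on these libraries where they do the work, as an engineer would, in place of code of your own. Each camera call takes 0.05 s, during which the arm holds its last target. There are 200 camera calls.

## Working session

There is one attempt and no reset: what is moved stays moved. The work goes in short steps, Python scripts to look and compute and a tool call to move; the robot and the scene stay as the last step left them, time stands still between calls to the robot, and variables do not carry over. Pictures are saved under pics/ and viewed, at most 10 in all, crops included, and the job is handed in when it is done.

Besides the shell and the picture viewer there is one more tool, called after "Request:" as name(argument=value, ...), one argument or row to a line, values as JSON. step_arm: Moves the arm, as the interface text tells. Its arguments: {"type":"object","properties":{"plan":{"type":"array"},"newtons":{"type":"number"}},"required":["plan"]}

```bash
mkdir -p pics; cat > h.py <<'E'
import numpy as np, cv2
from bench import bot
def cap(n,f=None):
    c=bot.capture(n)
    if f: cv2.imwrite('pics/'+f+'.png',c['img'])
    c['R']=cv2.Rodrigues(np.array(c['rvec'],float))[0]; c['t']=np.array(c['tvec'],float).ravel(); c['K']=np.array(c['camera_matrix'],float)
    return c
def ray(c,uv,z):
    uv=np.atleast_2d(uv).astype(float)
    d=np.c_[uv,np.ones(len(uv))]@np.linalg.inv(c['K']).T@c['R']
    o=-c['R'].T@c['t']
    return o+d*((z-o[2])/d[:,2])[:,None]
def proj(c,P):
    p=np.atleast_2d(P)@c['R'].T+c['t']; p=p@c['K'].T
    return p[:,:2]/p[:,2:]
E
python3 - <<'E'
from h import *
np.set_printoptions(precision=4,suppress=True)
for n in('scene','top'):
    c=cap(n,n+'0'); print(n,-c['R'].T@c['t'],c['K'][0,0])
s=bot.observe(); print(s['time'],s['tcp_rot'],s['tool_pos'])
E
```

```text
scene [1.4404 0.0178 1.2344] 498.4457911435881
top [ 0.4548 -0.063   1.4435] 536.2015455075223
0.1 [[ 0.9733  0.2296 -0.0005]
 [ 0.2296 -0.9733  0.0014]
 [-0.0002 -0.0015 -1.    ]] [ 0.1434 -0.6079  0.2306]
```

View pics/top0.png

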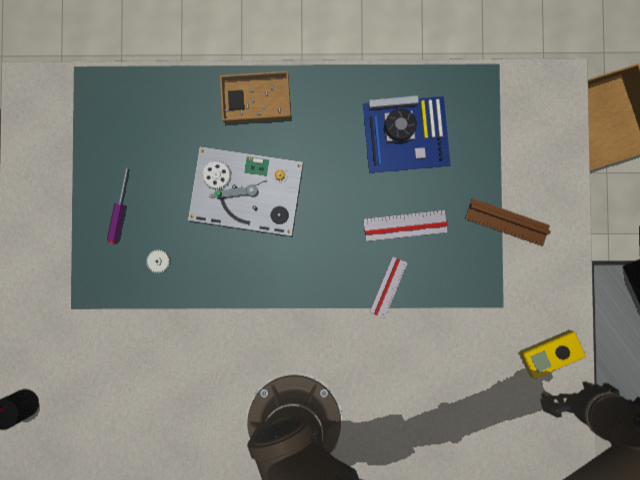

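View pics/scene0.png

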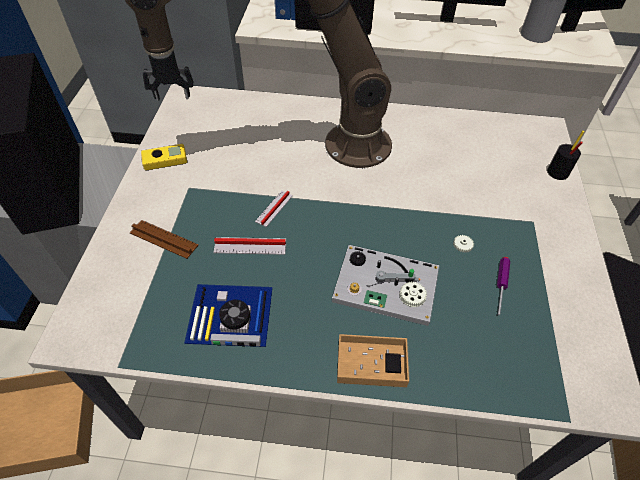

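The top view shows the drive at (247,192) with its front edge running from (190,221) to (293,236), the pivot near (252,191) and the green lug near (216,194).

Rule candidates are the large white one with a red rib at (406,225), a smaller white one at (389,287) and a brown one at (508,222). I choose (406,225). The screwdriver is at (118,207), the gear at (158,261) and the mainboard at (407,133).

```bash
python3 - <<'E'
from h import *
np.set_printoptions(precision=4,suppress=True)
c=cap('top'); im=c['img']; hsv=cv2.cvtColor(im,cv2.COLOR_BGR2HSV)
H,S,V=cv2.split(hsv)
def big(m,x0,y0,x1,y1):
    r=np.zeros_like(m); r[y0:y1,x0:x1]=m[y0:y1,x0:x1]
    return max(cv2.findContours(r,cv2.RETR_EXTERNAL,cv2.CHAIN_APPROX_NONE)[0],key=cv2.contourArea)
def rect(P):
    (cx,cy),(w,h),a=cv2.minAreaRect((P[:,:2]*1000).astype(np.float32)); print('  c',cx,cy,'size',w,h,'ang',a); 
    print(cv2.boxPoints(((cx,cy),(w,h),a)).round(1).tolist())
red=(((H<8)|(H>172))&(S>130)&(V>80)).astype(np.uint8)*255
k=big(red,355,200,455,250); print('rib'); rect(ray(c,k[:,0],.023))
wh=((S<70)&(V>110)).astype(np.uint8)*255
k=big(wh|red,355,200,455,250); print('rule'); rect(ray(c,k[:,0],.005))
k=big(wh,180,140,310,245); print('drive'); rect(ray(c,k[:,0],.026))
g=((H>45)&(H<85)&(S>120)&(V>60)).astype(np.uint8)*255
k=big(g,205,180,228,205); print('lug',ray(c,k[:,0].mean(0),.07),cv2.contourArea(k),k[:,0].mean(0))
a=cv2.resize(im[140:250,180:310],None,fx=3,fy=3,interpolation=2); b=cv2.resize(im[195:325,360:460],None,fx=3,fy=3,interpolation=2)
o=np.zeros((390,690,3),np.uint8); o[:330,:390]=a; o[:,390:]=b; cv2.imwrite('pics/crop.png',o)
E
```

```text
rib
  c 513.7893676757812 -299.8731994628906 size 10.531071662902832 218.74595642089844 ang 6.096858978271484
[[496.8999938964844, -191.6999969482422], [520.2000122070312, -409.20001220703125], [530.5999755859375, -408.1000061035156], [507.3999938964844, -190.60000610351562]]
rule
  c 522.7891235351562 -300.2451477050781 size 66.97312927246094 224.9532928466797 ang 6.341145038604736
[[477.1000061035156, -192.1999969482422], [501.8999938964844, -415.70001220703125], [568.5, -408.29998779296875], [543.5999755859375, -184.8000030517578]]
drive
  c 611.573486328125 118.67901611328125 size 323.5548095703125 276.9414367675781 ang 89.75984191894531
[[472.3999938964844, -42.5], [749.4000244140625, -43.70000076293945], [750.7000122070312, 279.8999938964844], [473.79998779296875, 281.0]]
lug [[0.6051 0.1916 0.07  ]] 11.0 [217.5833 192.5833]
```

View pics/crop.png

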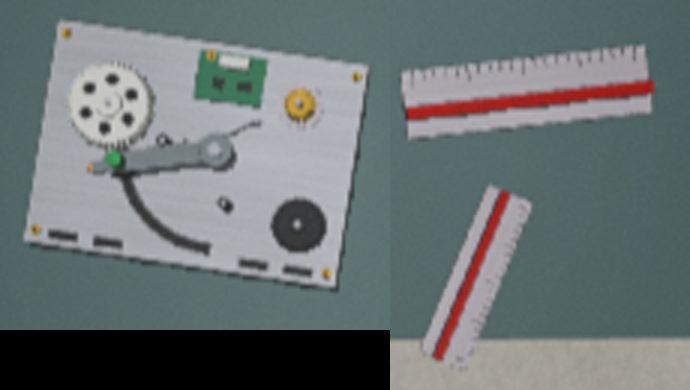

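The crop confirms the choice: the large white rule with its ticks on the far side, and the small one below it. The lug is at about (217.6,192.6) full-frame, with the arm pointing left to the orange nose. I'll go above the rule now.

Request:
step_arm(
  plan=[
    {"claw":1,"translation":[3.08,-1.53,0.2],"yaw":0},
    {"claw":1,"translation":[3.08,-1.53,0.2],"yaw":0},
    {"claw":1,"translation":[3.08,-1.53,0.2],"yaw":0},
    {"claw":1,"translation":[3.08,-1.53,0.2],"yaw":0},
    {"claw":1,"translation":[3.08,-1.53,0.2],"yaw":0},
    {"claw":1,"translation":[3.08,-1.53,0.2],"yaw":0},
    {"claw":1,"translation":[3.08,-1.53,0.2],"yaw":0},
    {"claw":1,"translation":[3.08,-1.53,0.2],"yaw":0},
    {"claw":1,"translation":[3.08,-1.53,0.2],"yaw":0},
    {"claw":1,"translation":[3.08,-1.53,0.2],"yaw":0},
    {"claw":1,"translation":[3.08,-1.53,0.2],"yaw":0},
    {"claw":1,"translation":[3.08,-1.53,0.2],"yaw":0},
    {"claw":1,"translation":[3.08,-1.53,0.2],"yaw":0},
    {"claw":1,"translation":[3.08,-1.53,0.2],"yaw":0},
    {"claw":1,"translation":[0,0,0],"yaw":-6.9},
    {"claw":1,"translation":[0,0,0],"yaw":-6.9},
    {"claw":1,"translation":[0,0,0],"yaw":-6.9},
    {"claw":1,"translation":[0,0,0],"yaw":-6.9},
    {"claw":1,"translation":[0,0,0],"yaw":-6.9},
    {"claw":1,"translation":[0,0,0],"yaw":-6.9},
  ],
)

```text
time: 1.82
tool_pos: [0.5138, -0.3007, 0.203]
tcp_rot: [[0.573, 0.819, -0.001], [0.819, -0.573, 0.0], [-0.0, -0.001, -1.0]]
wrist_force: [0.4, -0.2, -0.4]
finger_gap: 0.0852
finger_force: 0.0
```

Request:
step_arm(
  plan=[
    {"claw":1,"translation":[0,0,0],"yaw":-6.9},
    {"claw":1,"translation":[0,0,0],"yaw":-6.9},
    {"claw":1,"translation":[0,0,0],"yaw":-6.9},
    {"claw":1,"translation":[0,0,0],"yaw":-6.9},
    {"claw":1,"translation":[0,0,0],"yaw":-6.9},
    {"claw":1,"translation":[0,0,0],"yaw":-6.9},
    {"claw":1,"translation":[0,0,0],"yaw":0},
    {"claw":1,"translation":[0,0,0],"yaw":0},
  ],
)

```text
time: 2.48
tool_pos: [0.5138, -0.3009, 0.203]
tcp_rot: [[-0.102, 0.995, -0.0], [0.995, 0.102, 0.001], [0.001, -0.0, -1.0]]
wrist_force: [0.4, -0.7, -0.5]
finger_gap: 0.0854
finger_force: 0.0
```

```bash
cat >> h.py <<'E'
def ribline(c,z=.023,amin=300):
    H,S,V=cv2.split(cv2.cvtColor(c['img'],cv2.COLOR_BGR2HSV))
    m=(((H<8)|(H>172))&(S>130)&(V>70)).astype(np.uint8)*255
    out=[]
    for k in cv2.findContours(m,0,cv2.CHAIN_APPROX_NONE)[0]:
        if cv2.contourArea(k)<amin: continue
        P=(ray(c,k[:,0],z)[:,:2]*1000).astype(np.float32)
        b=cv2.boxPoints(cv2.minAreaRect(P)); e=sorted([(np.linalg.norm(b[i]-b[i-1]),i) for i in (0,1)])
        d=b[e[1][1]]-b[e[1][1]-1]; d*=np.sign(-d[1])
        out.append((b.mean(0).round(1),e[0][0].round(1),e[1][0].round(1),np.degrees(np.arctan2(d[0],-d[1])).round(2),k[:,0].min(0),k[:,0].max(0)))
    return out
def st():
    s=bot.observe(); r=np.array(s['tcp_rot']); print('t',s['time'],'p',np.round(s['tool_pos'],4),'yang',np.degrees(np.arctan2(r[1,1],r[0,1])).round(2),'F',np.round(s['wrist_force'],1),'gap',s['finger_gap'],'ff',s['finger_force'],'q',np.round(s['q'],0)); return s
E
python3 - <<'E'
from h import *
st()
c=cap('wrist','w1'); print('cam',-c['R'].T@c['t'])
for r in ribline(c): print('wrist',r)
t=cap('top'); 
for r in ribline(t,amin=100): print('top',r)
im=t['img']; H,S,V=cv2.split(cv2.cvtColor(im,cv2.COLOR_BGR2HSV))
m=(V>140)&(S<60); 
print('drive px', im[215,200],im[230,200],im[200,175],im[155,300])
# front edge: per column last row brighter than threshold
P=[]
for u in range(195,288,3):
    col=im[212:248,u].astype(float).mean(1); d=np.diff(col); i=np.argmin(d); P.append((u,212+i+.5))
P=np.array(P,float); W=ray(t,P,.026)[:,:2]; vx,vy,x0,y0=cv2.fitLine(W.astype(np.float32),cv2.DIST_HUBER,0,1e-3,1e-4).ravel()
print('edge dir',vx,vy,'at',x0,y0,'ang',np.degrees(np.arctan2(-vx,vy)))
E
```

```text
t 2.4833 p [ 0.5138 -0.3009  0.203 ] yang 5.84 F [ 0.4 -0.7 -0.5] gap 0.08544525925810804 ff 0.0 q [ 43.  26. -26.  95.  12.  62.  20.]
cam [ 0.50696162 -0.22465251  0.34551013]
wrist (array([ 520.5, -363.6], dtype=float32), np.float32(9.3), np.float32(89.0), np.float32(6.0), array([320, 232], dtype=int32), array([330, 319], dtype=int32))
wrist (array([ 363.6, -247.3], dtype=float32), np.float32(9.0), np.float32(155.8), np.float32(67.07), array([61, 82], dtype=int32), array([239, 180], dtype=int32))
wrist (array([ 507.5, -239.9], dtype=float32), np.float32(9.2), np.float32(95.4), np.float32(6.0), array([319,  80], dtype=int32), array([330, 197], dtype=int32))
top (array([ 359.4, -247.1], dtype=float32), np.float32(7.7), np.float32(157.2), np.float32(67.04), array([375, 259], dtype=int32), array([398, 314], dtype=int32))
top (array([ 509.4, -257.3], dtype=float32), np.float32(10.2), np.float32(133.1), np.float32(6.1), array([365, 226], dtype=int32), array([415, 234], dtype=int32))
drive px [195 188 184] [119 120  96] [114 114  91] [127 127 104]
edge dir 0.15322474 0.98819137 at 0.517458 0.14964917 ang -8.813851
```

View pics/w1.png

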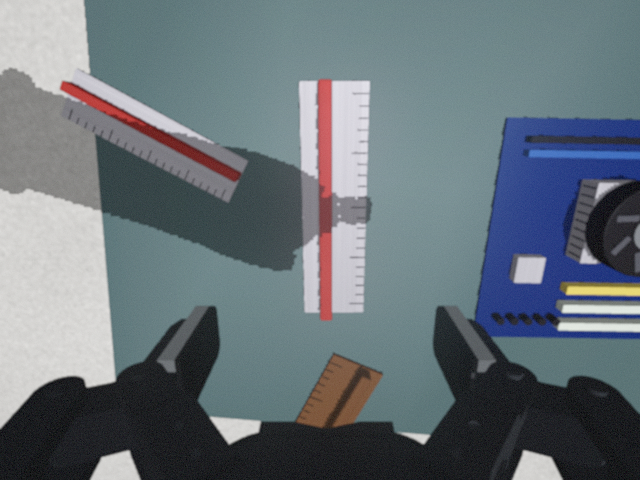

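The wrist view shows the large rule's rib at columns 319–330, between the fingers, from row 80 to 319. Rays put its middle at (513.8,-300.1) mm and its angle at 6.0°, and the tool agrees with both. I'll descend and grip.

Request:
step_arm(
  plan=[
    {"claw":1,"translation":[0,0,3.5],"yaw":0},
    {"claw":1,"translation":[0,0,3.5],"yaw":0},
    {"claw":1,"translation":[0,0,3.5],"yaw":0},
    {"claw":0.6,"translation":[0,0,3.5],"yaw":0},
    {"claw":0.6,"translation":[0,0,2.5],"yaw":0},
    {"claw":0.6,"translation":[0,0,1.9],"yaw":0},
    {"claw":0.6,"translation":[0,0,1.0],"yaw":0},
    {"claw":0.6,"translation":[0,0,0],"yaw":0},
    {"claw":0,"translation":[0,0,0],"yaw":0},
    {"claw":0,"translation":[0,0,0],"yaw":0},
    {"claw":0,"translation":[0,0,0],"yaw":0},
    {"claw":0,"translation":[0,0,0],"yaw":0},
    {"claw":0,"translation":[0,0,0],"yaw":0},
    {"claw":0,"translation":[0,0,0],"yaw":0},
    {"claw":0,"translation":[0,0,0],"yaw":0},
    {"claw":0,"translation":[0,0,0],"yaw":0},
  ],
  newtons=40,
)

```text
time: 3.92
tool_pos: [0.5148, -0.3014, 0.0109]
tcp_rot: [[-0.105, 0.994, 0.002], [0.994, 0.105, -0.001], [-0.002, 0.002, -1.0]]
wrist_force: [-0.7, -0.0, 7.1]
finger_gap: 0.0108
finger_force: 40.2
```

Request:
step_arm(
  plan=[
    {"claw":0,"translation":[0,0,-1.0],"yaw":0},
    {"claw":0,"translation":[0,0,-2.5],"yaw":0},
    {"claw":0,"translation":[0,0,-3.0],"yaw":0},
    {"claw":0,"translation":[0,0,-3.0],"yaw":0},
    {"claw":0,"translation":[2.0,-0.16,-1.5],"yaw":0},
    {"claw":0,"translation":[3.4,-0.16,0],"yaw":0},
    {"claw":0,"translation":[3.4,-0.16,0],"yaw":0},
    {"claw":0,"translation":[3.4,-0.16,0],"yaw":0},
    {"claw":0,"translation":[3.4,-0.16,0],"yaw":0},
    {"claw":0,"translation":[3.4,-0.16,0],"yaw":0},
    {"claw":0,"translation":[3.4,-0.16,0],"yaw":0},
    {"claw":0,"translation":[3.4,-0.16,0],"yaw":0},
    {"claw":0,"translation":[3.4,-0.16,0],"yaw":0},
    {"claw":0,"translation":[3.4,-0.16,0],"yaw":0},
    {"claw":0,"translation":[3.4,-0.16,0],"yaw":0},
    {"claw":0,"translation":[3.4,-0.16,0],"yaw":0},
    {"claw":0,"translation":[3.4,-0.16,0],"yaw":0},
    {"claw":0,"translation":[1.7,-0.1,0],"yaw":0},
    {"claw":0,"translation":[0,0,0],"yaw":0},
    {"claw":0,"translation":[0,0,0],"yaw":0},
  ],
)

```text
time: 5.58
tool_pos: [0.445, 0.1404, 0.1201]
tcp_rot: [[-0.109, 0.994, 0.001], [0.994, 0.109, 0.0], [-0.0, 0.001, -1.0]]
wrist_force: [0.9, -0.1, -2.5]
finger_gap: 0.011
finger_force: 39.2
```

Request:
step_arm(
  plan=[
    {"claw":0,"translation":[0,0,0],"yaw":3.7},
    {"claw":0,"translation":[0,0,0],"yaw":3.7},
    {"claw":0,"translation":[0,0,0],"yaw":3.7},
    {"claw":0,"translation":[0,0,0],"yaw":3.7},
    {"claw":0,"translation":[0,0,0],"yaw":0},
    {"claw":0,"translation":[0,0,0],"yaw":0},
  ],
)

```text
time: 6.08
tool_pos: [0.4455, 0.1382, 0.1196]
tcp_rot: [[0.151, 0.988, 0.0], [0.988, -0.151, -0.001], [-0.001, 0.0, -1.0]]
wrist_force: [-0.2, -0.5, -2.5]
finger_gap: 0.011
finger_force: 39.2
```

```bash
python3 - <<'E'
from h import *
s=st()
c=cap('wrist','w2'); print('cam',-c['R'].T@c['t'])
for r in ribline(c,z=s['tool_pos'][2]+.013): print('wrist',r)
E
```

```text
t 6.0833 p [0.4455 0.1382 0.1196] yang -8.71 F [-0.2 -0.5 -2.5] gap 0.010958264651084605 ff 39.23791944980621 q [ -2.  21. -28. 118.  14.  45. -46.]
cam [0.45803102 0.2140983  0.26196741]
wrist (array([444.8, 126.8], dtype=float32), np.float32(11.5), np.float32(79.0), np.float32(-8.76), array([311, 259], dtype=int32), array([340, 428], dtype=int32))
wrist (array([457. , 206.1], dtype=float32), np.float32(10.8), np.float32(82.2), np.float32(-8.6), array([308,   9], dtype=int32), array([343, 260], dtype=int32))
```

View pics/w2.png

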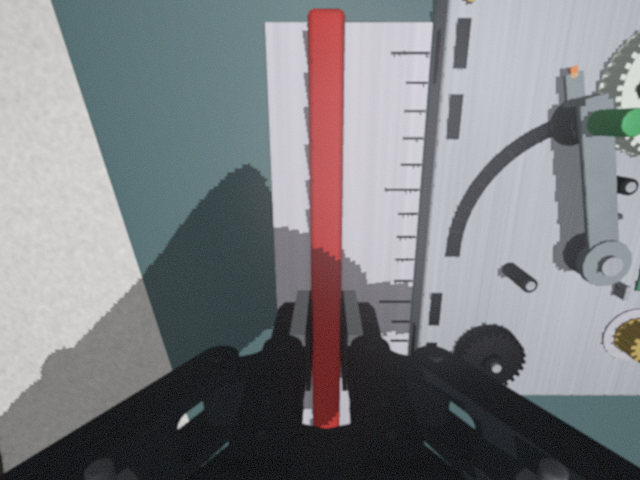

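The wrist view shows the held rule with its rib at columns 308–343, parallel to the drive. The drive's top front edge runs from about (447,0) to (415,350), the orange nose is at (572,71) and the pivot at (610,263). I'll measure that edge.

```bash
python3 - <<'E'
from h import *
c=cap('wrist'); g=cv2.GaussianBlur(cv2.cvtColor(c['img'],cv2.COLOR_BGR2GRAY),(3,3),0).astype(float)
P=[]
for v in range(15,340,3):
    u0=int(445-v*0.093); seg=g[v,u0-14:u0+18]; d=np.diff(seg); i=np.argmax(d)
    if d[i]>15: P.append((u0-14+i+.5,v))
P=np.array(P); W=(ray(c,P,.026)[:,:2]*1000).astype(np.float32)
vx,vy,x0,y0=cv2.fitLine(W,cv2.DIST_HUBER,0,1,.001).ravel()
print(len(P),'edge ang',np.degrees(np.arctan2(-vx,vy)),'at',x0,y0, 'resid',np.std((W-[x0,y0])@[vy,-vx]), P[::12].tolist())
p=np.array(bot.observe()['tool_pos'][:2])*1000
n=np.array([vy,-vx])*np.sign(vy); print('dist tcp->edge',([x0,y0]-p)@n)
pv=ray(c,[[610,263]],.057)*1000; e=ray(c,[[572,71]],.032)*1000
print('pivot',pv,'dist',(pv[0,:2]-[x0,y0])@n,'nose',e, 'tcp own y rel pivot',(p-pv[0,:2])@(np.array([vx,vy])*np.sign(vy)))
H,S,V=cv2.split(cv2.cvtColor(c['img'],cv2.COLOR_BGR2HSV)); m=(H>45)&(H<80)&(S>120); m[:, :575]=0; m[180:]=0
ys,xs=np.nonzero(m); print('green',xs.min(),xs.max(),ys.min(),ys.max())
E
```

```text
109 edge ang -8.903306 at 520.918 174.66852 resid 0.28691843 [[447.5, 15.0], [443.5, 51.0], [440.5, 87.0], [437.5, 123.0], [434.5, 159.0], [431.5, 195.0], [428.5, 231.0], [424.5, 267.0], [421.5, 303.0], [417.5, 339.0]]
dist tcp->edge 69.01394238016701
pivot [[612.93906281 109.77867886  57.        ]] dist 100.95509564991909 nose [[601.27735471 220.45168268  32.        ]] tcp own y rel pivot 2.5972392469629613
green 622 639 111 136
```

Request:
step_arm(
  plan=[
    {"claw":0,"translation":[0,1.0,2.5],"yaw":0.2},
    {"claw":0,"translation":[0,1.0,3.0],"yaw":0},
    {"claw":0,"translation":[0,0.5,2.5],"yaw":0},
    {"claw":0,"translation":[0,0,1.5],"yaw":0},
    {"claw":0,"translation":[0,0,0.8],"yaw":0},
    {"claw":0,"translation":[0,0,0.4],"yaw":0},
    {"claw":0,"translation":[0,0,0.1],"yaw":0},
    {"claw":0,"translation":[0,0,0],"yaw":0},
    {"claw":0,"translation":[0,0.15,0],"yaw":0},
    {"claw":0,"translation":[0,0.15,0],"yaw":0},
    {"claw":0,"translation":[0,0.1,0],"yaw":0},
    {"claw":0,"translation":[0,0.1,0],"yaw":0},
    {"claw":0,"translation":[0,0,0],"yaw":0},
  ],
)

```text
time: 7.27
tool_pos: [0.475, 0.1348, 0.0116]
tcp_rot: [[0.155, 0.988, 0.0], [0.988, -0.155, 0.0], [0.0, 0.0, -1.0]]
wrist_force: [-1.0, -0.1, -1.7]
finger_gap: 0.0111
finger_force: 39.3
```

Request:
step_arm(
  plan=[
    {"claw":0,"translation":[0,0.1,0.03],"yaw":0},
    {"claw":0,"translation":[0,0.1,0.03],"yaw":0},
    {"claw":0,"translation":[0,0,0],"yaw":0},
  ],
)

```text
time: 7.52
tool_pos: [0.4751, 0.1348, 0.0109]
tcp_rot: [[0.154, 0.988, -0.002], [0.988, -0.154, -0.001], [-0.001, -0.002, -1.0]]
wrist_force: [-8.3, 1.0, 9.3]
finger_gap: 0.0107
finger_force: 40.9
```

Request:
step_arm(
  plan=[
    {"claw":0,"translation":[0,0.1,0],"yaw":0},
    {"claw":0,"translation":[0,0,0],"yaw":0},
  ],
)

```text
time: 7.68
tool_pos: [0.4752, 0.1348, 0.0109]
tcp_rot: [[0.154, 0.988, -0.004], [0.988, -0.154, -0.001], [-0.001, -0.004, -1.0]]
wrist_force: [-11.6, 2.5, 14.3]
finger_gap: 0.0108
finger_force: 41.3
```

Request:
step_arm(
  plan=[
    {"claw":0,"translation":[0,0.1,0],"yaw":0},
    {"claw":0,"translation":[0,0,0],"yaw":0},
  ],
)

```text
time: 7.85
tool_pos: [0.4752, 0.1348, 0.0109]
tcp_rot: [[0.153, 0.988, -0.005], [0.988, -0.153, -0.001], [-0.002, -0.005, -1.0]]
wrist_force: [-15.4, 2.0, 17.5]
finger_gap: 0.0109
finger_force: 41.8
```

Request:
step_arm(
  plan=[
    {"claw":0,"translation":[0,-0.15,-0.05],"yaw":0},
    {"claw":0.3,"translation":[0,0,0],"yaw":0},
    {"claw":0.3,"translation":[0,0,0],"yaw":0},
    {"claw":0.3,"translation":[0,0,0],"yaw":0},
    {"claw":0.3,"translation":[0,0,0],"yaw":0},
    {"claw":0.3,"translation":[0,0,-0.5],"yaw":0},
    {"claw":0.3,"translation":[0,0,-2],"yaw":0},
    {"claw":0.3,"translation":[0,0,-3],"yaw":0},
    {"claw":0.3,"translation":[0,0,-3],"yaw":0},
    {"claw":0.3,"translation":[0,0,-2.5],"yaw":0},
    {"claw":0.3,"translation":[0,0,0],"yaw":0},
    {"claw":0.3,"translation":[0,0,0],"yaw":0},
  ],
)

```text
time: 8.85
tool_pos: [0.4786, 0.1346, 0.1229]
tcp_rot: [[0.156, 0.988, 0.004], [0.988, -0.156, 0.001], [0.001, 0.003, -1.0]]
wrist_force: [-0.8, -1.0, -0.6]
finger_gap: 0.0261
finger_force: 0.0
```

```bash
python3 - <<'E'
from h import *
s=st()
c=cap('wrist','w3')
for r in ribline(c): print('wrist',r)
t=cap('top')
for r in ribline(t,amin=80): print('top',r)
E
```

```text
t 8.85 p [0.4786 0.1346 0.1229] yang -8.96 F [-0.8 -1.  -0.6] gap 0.02608237241177105 ff 0.0 q [ -1.  23. -27. 114.  14.  46. -45.]
wrist (array([464.9,  64.3], dtype=float32), np.float32(10.5), np.float32(70.3), np.float32(-8.22), array([314, 288], dtype=int32), array([328, 371], dtype=int32))
wrist (array([485.6, 196.7], dtype=float32), np.float32(9.9), np.float32(94.4), np.float32(-8.94), array([311,  65], dtype=int32), array([327, 218], dtype=int32))
top (array([ 359.5, -246.8], dtype=float32), np.float32(7.0), np.float32(157.2), np.float32(66.99), array([375, 259], dtype=int32), array([399, 314], dtype=int32))
top (array([467.6,  78.2], dtype=float32), np.float32(9.5), np.float32(100.3), np.float32(-8.97), array([245, 242], dtype=int32), array([282, 250], dtype=int32))
```

View pics/w3.png

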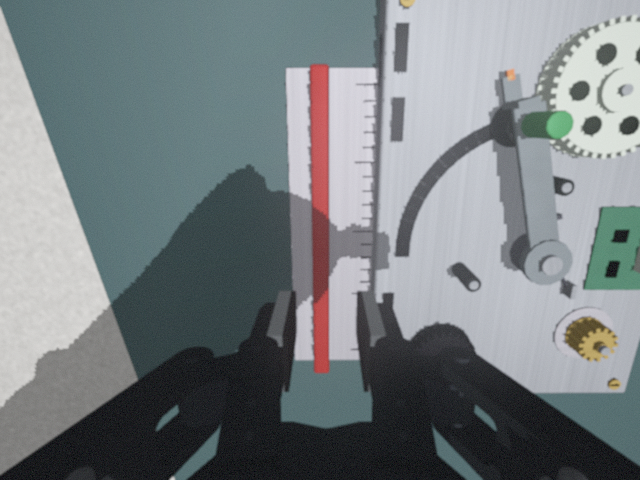

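The rule lies along the edge: rib at columns 311–328, drive edge from about (383,0) to (372,300), lug at (548,124) and nose at (510,73). Now I'll check the flush distance and work out the lug target.

```bash
python3 - <<'E'
from h import *
c=cap('wrist'); im=c['img']; g=cv2.GaussianBlur(cv2.cvtColor(im,cv2.COLOR_BGR2GRAY),(3,3),0).astype(float)
P=[]
for v in list(range(5,225,3))+list(range(245,285,3)):
    u0=int(384-v*0.042); seg=g[v,u0-7:u0+8]; d=np.diff(seg); i=np.argmax(d)
    if d[i]>8: P.append((u0-7+i+.5,v))
P=np.array(P); W=(ray(c,P,.026)[:,:2]*1000).astype(np.float32)
vx,vy,x0,y0=cv2.fitLine(W,cv2.DIST_HUBER,0,1,.001).ravel(); s=np.sign(vy);vx*=s;vy*=s
n=np.array([vy,-vx]); e=np.array([vx,vy]); print(len(P),'edge ang',np.degrees(np.arctan2(-vx,vy)),x0,y0,P[::15].tolist())
H,S,V=cv2.split(cv2.cvtColor(im,cv2.COLOR_BGR2HSV)); m=((H<8)|(H>172))&(S>110)&(V>60); m[:, :300]=0; m[:,340:]=0
for v in (80,130,180,215,300,340,360):
    u=np.nonzero(m[v])[0]; q=ray(c,[[u.min(),v],[u.max()+1,v]],.023)[:,:2]*1000
    print(v,'rib faces to edge',(np.array([x0,y0])-q)@n,'along',q[0]@e)
pv=ray(c,[[551,265]],.057)[0,:2]*1000
print('pivot',pv,(pv-[x0,y0])@n)
pv=np.array([x0,y0])+103*n+((pv-[x0,y0])@e)*e
a=np.radians(180-74.48); lug=pv+85*(np.cos(a)*n+np.sin(a)*e); print('pivot adj',pv,'lug rest pred',lug,'stop',pv-85*n)
m=((H>45)&(H<80)&(S>120)).astype(np.uint8); m[:,:515]=0; m[:,580:]=0; m[:100]=0; m[150:]=0
ys,xs=np.nonzero(m); print('green',xs.min(),xs.max(),ys.min(),ys.max(),'pred top px',proj(c,np.r_[lug/1000,.077]),'base',proj(c,np.r_[lug/1000,.051]))
E
```

```text
81 edge ang -8.811823 524.79565 198.73175 [[389.5, 5.0], [387.5, 50.0], [385.5, 95.0], [383.5, 140.0], [382.5, 185.0], [378.5, 269.0]]
80 rib faces to edge [43.5333294  32.73348769] along 306.4679560020281
130 rib faces to edge [43.29673931 32.69823138] along 277.68256106780444
180 rib faces to edge [43.04090298 32.66010706] along 246.55551741473144
215 rib faces to edge [42.64873394 32.63152069] along 223.21519705407695
300 rib faces to edge [42.62038257 33.27359385] along 160.40282374237484
340 rib faces to edge [43.7023251  32.51415011] along 127.3923862121797
360 rib faces to edge [43.13412539 32.49277576] along 109.93956873838262
pivot [610.56963815 108.13956926] 98.63936898559226
pivot adj [614.87883168 107.47156062] lug rest pred [604.94977071 191.88964941] stop [530.88210469 120.49268928]Traceback (most recent call last):
  File "<stdin>", line 19, in <module>
    return umr_minimum(a, axis, None, out, keepdims, initial, where)
ValueError: zero-size array to reduction operation minimum which has no identity
```

The rib's middle stands 38.0 mm from the edge along its whole length, so the rule is flush. Its own-y position is near the pivot. The lug prediction (605,192) agrees with the top-view measurement (605.1,191.6). Next I'll go to the lug.

Request:
step_arm(
  plan=[
    {"claw":0.7,"translation":[1.91,2.9,0],"yaw":0},
    {"claw":0.7,"translation":[1.91,2.9,0],"yaw":0},
    {"claw":0.7,"translation":[1.91,2.9,0],"yaw":0},
    {"claw":0.7,"translation":[1.91,2.9,0],"yaw":0},
    {"claw":0.7,"translation":[0,0,0],"yaw":-3.9},
    {"claw":0.7,"translation":[0,0,0],"yaw":-3.9},
    {"claw":0.7,"translation":[0,0,0],"yaw":-3.9},
    {"claw":0.7,"translation":[0,0,0],"yaw":-3.9},
    {"claw":0.7,"translation":[0,0,0],"yaw":0},
    {"claw":0.7,"translation":[0,0,0],"yaw":0},
  ],
)

```text
time: 9.83
tool_pos: [0.6032, 0.1916, 0.1199]
tcp_rot: [[-0.114, 0.993, -0.002], [0.993, 0.114, -0.0], [-0.0, -0.002, -1.0]]
wrist_force: [-0.3, 0.1, -0.3]
finger_gap: 0.0595
finger_force: 0.0
```

```bash
python3 - <<'E'
from h import *
s=st(); c=cap('wrist','w4')
H,S,V=cv2.split(cv2.cvtColor(c['img'],cv2.COLOR_BGR2HSV)); m=((H>45)&(H<85)&(S>110)&(V>50)).astype(np.uint8)*255
n,l,b,ct=cv2.connectedComponentsWithStats(m)
for i in range(1,n):
    if b[i,4]>150: print(b[i],ct[i],ray(c,ct[i],.064),ray(c,ct[i],.077))
print('pred',proj(c,[[.605,.192,.077],[.605,.192,.051]]))
E
```

```text
t 9.8333 p [0.6032 0.1916 0.1199] yang 6.56 F [-0.3  0.1 -0.3] gap 0.05948244832093002 ff 0.0 q [ -4.  35. -29.  94.  19.  56. -32.]
pred [[327.54266773 270.44134194]
 [327.41739714 254.04889345]]
```

View pics/w4.png

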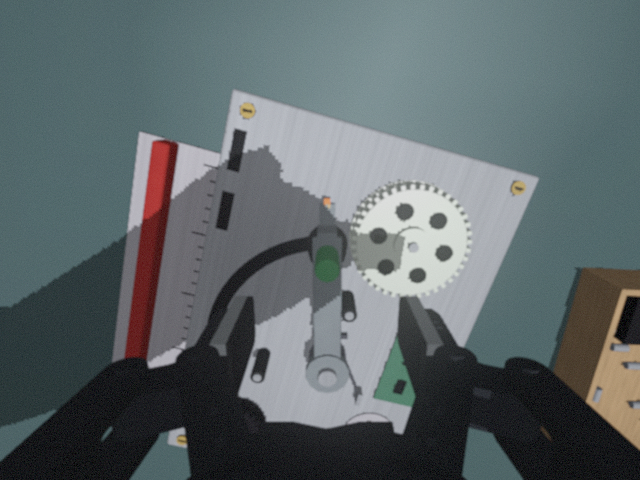

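The lug is in shade at (327,266), centred between the fingers and matching the predicted (327,270). I'll descend and grip it.

Request:
step_arm(
  plan=[
    {"claw":0.7,"translation":[0,0.15,2.5],"yaw":0},
    {"claw":0.7,"translation":[0,0,2.5],"yaw":0},
    {"claw":0.7,"translation":[0,0,1.2],"yaw":0},
    {"claw":0.7,"translation":[0,0,0],"yaw":0},
    {"claw":0,"translation":[0,0,0],"yaw":0},
    {"claw":0,"translation":[0,0,0],"yaw":0},
    {"claw":0,"translation":[0,0,0],"yaw":0},
    {"claw":0,"translation":[0,0,0],"yaw":0},
    {"claw":0,"translation":[0,0,0],"yaw":0},
    {"claw":0,"translation":[0,0,0],"yaw":0},
    {"claw":0,"translation":[0,0,0],"yaw":0},
  ],
  newtons=40,
)

```text
time: 10.8
tool_pos: [0.604, 0.1924, 0.0606]
tcp_rot: [[-0.117, 0.993, -0.001], [0.993, 0.117, -0.0], [-0.0, -0.001, -1.0]]
wrist_force: [-7.3, -1.9, 10.6]
finger_gap: 0.0119
finger_force: 39.0
```

Request:
step_arm(
  plan=[
    {"claw":0,"translation":[0,0,-0.2],"yaw":0},
    {"claw":0,"translation":[-0.01,-0.37,0],"yaw":-2.5},
    {"claw":0,"translation":[-0.01,-0.37,0],"yaw":-2.5},
    {"claw":0,"translation":[-0.01,-0.37,0],"yaw":-2.5},
    {"claw":0,"translation":[-0.01,-0.37,0],"yaw":-2.5},
    {"claw":0,"translation":[-0.01,-0.37,0],"yaw":-2.5},
    {"claw":0,"translation":[-0.01,-0.37,0],"yaw":-2.5},
    {"claw":0,"translation":[-0.01,-0.37,0],"yaw":-2.5},
    {"claw":0,"translation":[-0.01,-0.37,0],"yaw":-2.5},
    {"claw":0,"translation":[-0.01,-0.37,0],"yaw":-2.5},
    {"claw":0,"translation":[-0.01,-0.37,0],"yaw":-2.5},
    {"claw":0,"translation":[-0.01,-0.37,0],"yaw":-2.5},
    {"claw":0,"translation":[-0.01,-0.37,0],"yaw":-2.5},
  ],
)

```text
time: 11.88
tool_pos: [0.5639, 0.1768, 0.061]
tcp_rot: [[-0.599, 0.8, -0.0], [0.8, 0.599, 0.002], [0.002, 0.001, -1.0]]
wrist_force: [0.3, 4.1, -10.4]
finger_gap: 0.0121
finger_force: 40.1
```

```bash
cat > a.py <<'E'
from h import *
s=st(); d=np.array(s['tool_pos'][:2])*1000-[614.9,107.5]; print('r',np.hypot(*d),'arm angle left',180-8.81-np.degrees(np.arctan2(d[1],d[0])))
R=np.array(s['tcp_rot']); print('F tool',R.T@np.array(s['wrist_force']),'err to stop in tool x,y mm',(R.T@np.r_[np.array([530.9,120.5])-d-[614.9,107.5],0])[:2])
E
python3 a.py
```

```text
t 11.8833 p [0.5639 0.1768 0.061 ] yang 36.83 F [  0.3   4.1 -10.4] gap 0.012127248436777703 ff 40.071077942848206 q [  2.  37. -35. 103.  28.  49. -10.]
r 86.04535463603564 arm angle left 44.87857095870517
F tool [ 3.06404538  2.67215562 10.35890515] err to stop in tool x,y mm [-25.27979451 -60.22245485]
```

Request:
step_arm(
  plan=[
    {"claw":0,"translation":[-0.01,-0.37,0.1],"yaw":-2.5},
    {"claw":0,"translation":[-0.01,-0.37,0],"yaw":-2.5},
    {"claw":0,"translation":[-0.01,-0.37,0],"yaw":-2.5},
    {"claw":0,"translation":[-0.01,-0.37,0],"yaw":-2.5},
    {"claw":0,"translation":[-0.01,-0.37,0],"yaw":-2.5},
    {"claw":0,"translation":[-0.01,-0.37,0],"yaw":-2.5},
    {"claw":0,"translation":[-0.01,-0.37,0],"yaw":-2.5},
    {"claw":0,"translation":[-0.01,-0.37,0],"yaw":-2.5},
    {"claw":0,"translation":[-0.01,-0.37,0],"yaw":-2.5},
    {"claw":0,"translation":[-0.01,-0.37,0],"yaw":-2.5},
    {"claw":0,"translation":[-0.01,-0.37,0],"yaw":-2.5},
    {"claw":0,"translation":[-0.01,-0.37,0],"yaw":-2.5},
    {"claw":0,"translation":[-0.01,-0.37,0],"yaw":-2.5},
    {"claw":0,"translation":[-0.01,-0.37,0],"yaw":-2.5},
    {"claw":0,"translation":[-0.01,-0.37,0],"yaw":-2.5},
    {"claw":0,"translation":[-0.01,-0.37,0],"yaw":-2.5},
    {"claw":0,"translation":[0,0,0],"yaw":0},
  ],
)

```text
time: 13.3
tool_pos: [0.531, 0.1289, 0.0608]
tcp_rot: [[-0.974, 0.226, -0.002], [0.226, 0.974, 0.002], [0.003, 0.002, -1.0]]
wrist_force: [-9.0, 8.4, 2.3]
finger_gap: 0.0118
finger_force: 41.3
```

```bash
python3 a.py
```

```text
t 13.3 p [0.531  0.1289 0.0608] yang 76.91 F [-9.   8.4  2.3] gap 0.011828806355024899 ff 41.25840246677399 q [ 13.  38. -46. 109.  35.  49.  25.]
r 86.6184587503187 arm angle left 5.477821291221289
F tool [10.64406889  6.16061796 -2.26638308] err to stop in tool x,y mm [-1.83724134 -8.1730764 ]
```

Request:
step_arm(
  plan=[
    {"claw":0,"translation":[0.1,-0.3,0],"yaw":-2},
    {"claw":0,"translation":[0.05,-0.3,0],"yaw":-2},
    {"claw":0,"translation":[0,-0.2,0],"yaw":-1},
    {"claw":0,"translation":[0,-0.15,0],"yaw":0},
    {"claw":0,"translation":[0,0,0],"yaw":0},
    {"claw":0,"translation":[0,0,0],"yaw":0},
  ],
)

```text
time: 13.8
tool_pos: [0.5291, 0.1203, 0.0609]
tcp_rot: [[-0.99, 0.143, 0.0], [0.143, 0.99, 0.003], [0.0, 0.003, -1.0]]
wrist_force: [-2.9, 7.7, -2.4]
finger_gap: 0.0116
finger_force: 40.8
```

```bash
python3 a.py
```

```text
t 13.8 p [0.5291 0.1203 0.0609] yang 81.76 F [-2.9  7.7 -2.4] gap 0.011640630320734374 ff 40.829408168792725 q [ 15.  38. -47. 109.  36.  49.  30.]
r 86.74958906365362 arm angle left -0.3171267250213532
F tool [3.93446976 7.16120071 2.40406513] err to stop in tool x,y mm [-1.75275834  0.4440886 ]
```

Request:
step_arm(
  plan=[
    {"claw":0,"translation":[0,-0.15,0],"yaw":0},
    {"claw":0,"translation":[0,-0.15,0],"yaw":0},
    {"claw":0,"translation":[0,0,0],"yaw":0},
    {"claw":0,"translation":[0,0,0],"yaw":0},
  ],
)

```text
time: 14.13
tool_pos: [0.5291, 0.1199, 0.061]
tcp_rot: [[-0.99, 0.142, 0.001], [0.142, 0.99, 0.007], [-0.0, 0.007, -1.0]]
wrist_force: [-0.6, 14.5, -9.3]
finger_gap: 0.0119
finger_force: 40.4
```

```bash
python3 a.py; python3 - <<'E'
from h import *
c=cap('wrist','w5')
t=cap('top'); cv2.imwrite('pics/t5.png',cv2.resize(t['img'][130:270,90:310],None,fx=3.5,fy=3.5,interpolation=2))
for r in ribline(c): print(r)
for r in ribline(t,amin=60): print(r)
E
```

```text
t 14.1333 p [0.5291 0.1199 0.061 ] yang 81.85 F [-0.6 14.5 -9.3] gap 0.01190188687537872 ff 40.3686261177063 q [ 15.  38. -48. 109.  36.  49.  30.]
r 86.70665314701971 arm angle left -0.5879509961951612
F tool [ 2.69549773 14.15253051  9.41213071] err to stop in tool x,y mm [-1.71203679  0.85132017]
(array([487. , 206.8], dtype=float32), np.float32(11.1), np.float32(73.0), np.float32(-8.53), array([415, 158], dtype=int32), array([567, 181], dtype=int32))
(array([468.3,  90. ], dtype=float32), np.float32(11.9), np.float32(124.8), np.float32(-8.67), array([115, 152], dtype=int32), array([376, 178], dtype=int32))
(array([ 381.8, -256.3], dtype=float32), np.float32(7.0), np.float32(108.8), np.float32(66.99), array([382, 259], dtype=int32), array([399, 297], dtype=int32))
```

View pics/w5.png

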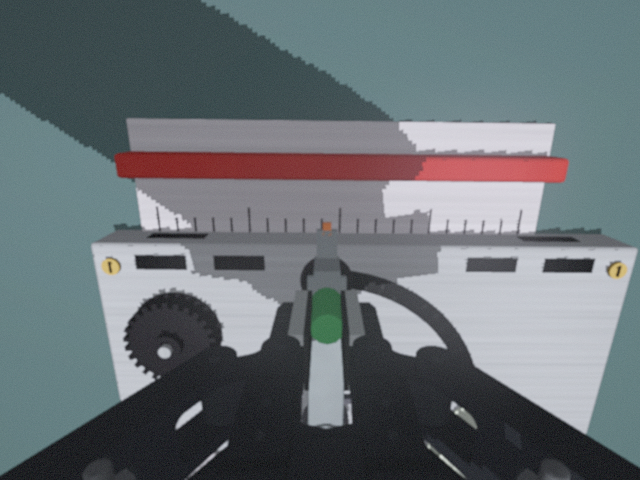

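View pics/t5.png

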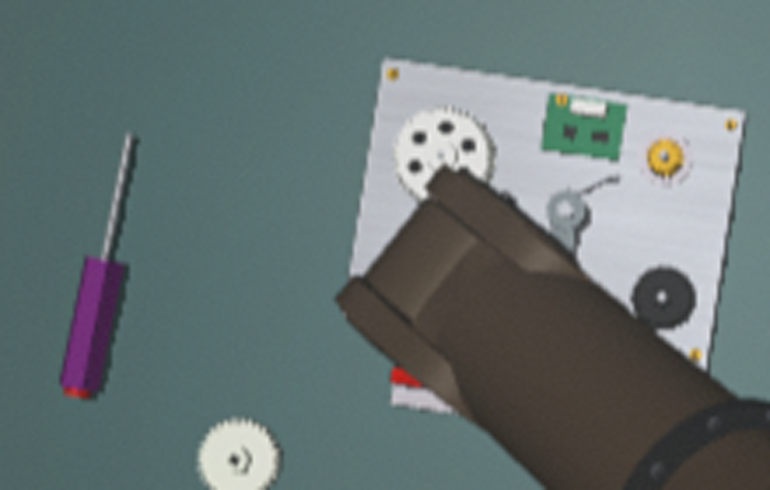

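The wrist view shows the arm square to the edge with the orange nose at (327,226) over the scale. The force doubled from 7 N to 14 N with no further travel, so it is on its stop. The rule is flush (rib about 38–39 mm from the edge), and the top crop shows the screwdriver and gear in place. I'm handing in.

```bash
python3 -c "
from bench import bot
print(bot.sign_off())"
```

```text
the job is handed in; nothing more can be done
None
```

The job is handed in, though the sign-off returned no verdict: the rule was measured flush along the drive's front edge and let go, and the gripper is holding the tensioner against its stop with the orange nose over the scale.

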